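# Load the right-length cell into the sprung test cradle

### The arm

A 6-joint arm with a two-finger parallel gripper is mounted at the origin on a cart in front of the work surface, level with it; the furniture and walls round the work are solid. World frame = base frame: x ahead of the robot, y to its left, z up, the work surface at z = 0. Lengths are in m, angles in rad, forces in N, time in s.
With the tool pointing down it reaches from about 0.35 to 0.925 m from the base axis. Payload 6.4 kg.
Tool frame: the origin (TCP) lies at the very end of the fingers, on their centre line; the grasp point (between the pads) lies 19 mm behind it; z points along the fingers, y is the line along which they close (so a half turn about z gives the same grasp; the last joint's range is limited). The gripper opens to 85 mm and grips with 20 to 120 N. Pads are 22 mm wide; open, the fingers measure 114 mm over their backs; the gripper's body (76 mm by 85 mm) begins 54 mm behind the grasp point. The pads swing forward as they close: fully open they stand 13 mm farther back than shut.
Start: joints at [1.039, 0.245, 1.558, -0, 1.339, -0.174], TCP at [0.228, 0.609, 0.231] pointing down, gripper open.
Joint ranges: [-3.13, 3.13], [-1.02, 2.26], [0.13, 2.54], [-0.95, 4.09], [0.21, 2.88], [-2.74, 2.74]. Speed limits (rad/s): [2.57, 2.57, 3.14, 3.14, 3.14, 3.14].

### API

Orientations are given as a 3x3 rotation matrix whose columns are the frame's x, y, z axes.
In Python, from rig import state, viewer, job_done gives the robot as it stands. The module is installed in compiled form; this text tells all that it offers.
- The arm moves only by the tool send_rows, never from a script. Its argument "deltas" is a list that holds one entry, the list of rows, each a list of 4 numbers: the shift along the tool's x, y, z in mm, then the turn about the tool's z in degrees. In form: [[[dx, dy, dz, turn], ...]]. A call has 1 to 8 rows; each row is the pose to reach, as a shift and turn from the pose commanded when the call began, along the tool's axes at that moment; what a row does not reach only later rows make up. A row lasts 1/8 s, in which the tool goes at most 62.5 mm and 10.7 degrees, less where a joint would pass 70% of its speed; a pose out of reach is approached as far as the arm can. A call with a gripper value outside its range is refused whole. "grip" is the finger opening in mm, from 0 to 85.4, set as the call begins (left out, the last holds). The fingers move at their own pace and stop on an object; the grip force is fixed at half the most. Time passes only in rows, so rows that repeat a pose let the fingers close. It gives the time, the measured TCP pose, the force, the opening and the grip force at its end, in the units of the state.
- state(): the state, without advancing time (a new reading comes with each control period).
- viewer.get_image(name): name is "scene" or "top" or "wrist"; returns a dict with "image" (400x640x3 uint8, red, green, blue), "camera_matrix" (3x3 intrinsics, pixels), "k1" (the pictures are not rectified: a ray, as slopes to the right and down, at radius r is drawn at 1 + k1 r^2 times it, then the intrinsics apply), "R" (3x3) and "t" (3): a world point X has camera coordinates R X + t. Camera axes: x right, y down, z forward; pixel columns grow to the right and rows downward; lengths in m; the calibration is good to about 2 mm. A picture is of the moment at which its call begins. There is no depth.
- job_done(): hands the job in; it is judged then, once.
The state is a dict: "time_s": time; "joint_positions": joint angles; "qvel": joint speeds; "joint_torque": joint torques, N m; "eef_pos": TCP position; "orientation": TCP orientation; "contact_force": force on the tool from outside, world axes, zero at the start; "moment": the same for the moment, N m; "gripper_width": finger opening in m; "finger_force": force on a finger pad.
Only numpy, scipy, OpenCV 4.12 (cv2) and the standard library are available. Lean on these libraries where they do the work, as an engineer would, in place of code of your own. Each camera call takes 0.05 s, during which the arm holds its last target. There are 200 camera calls.

### The job

The red end stop of the test cradle has been locked for one cell length: find out which of the three look-alike blue cells in the rack fits, and load it so that it lies level in the saddle between the two rollers, held by its ends between the pressed-in spring plunger and the end stop. Leave the other two cells lying in the slots of the rack, and do not disturb the bottle, the reel and the tin standing around.

Things in the scene. Friction and masses are not known exactly. Their poses are not given: they have to be found in the camera images.
- cell_short: one of three look-alike battery cells, blue with white bands: 30 mm diameter, 96 mm long overall along its own x axis, of which a steel cap 20 mm wide and 4 mm long at each end; both ends alike; about 150 g; origin at its centre, on its axis. The three differ only in length (96, 110, 124 mm) and lie in any order in the rack, along its x
- cell_medium: one of three look-alike battery cells, blue with white bands: 30 mm diameter, 110 mm long overall along its own x axis, of which a steel cap 20 mm wide and 4 mm long at each end; both ends alike; about 150 g; origin at its centre, on its axis. The three differ only in length (96, 110, 124 mm) and lie in any order in the rack, along its x
- cell_long: one of three look-alike battery cells, blue with white bands: 30 mm diameter, 124 mm long overall along its own x axis, of which a steel cap 20 mm wide and 4 mm long at each end; both ends alike; about 150 g; origin at its centre, on its axis. The three differ only in length (96, 110, 124 mm) and lie in any order in the rack, along its x
- rack: grey plate 130 x 190 x 8 mm, fixed, origin under its centre; three V slots along its x axis at y = -68, 0 and +68 mm. Each slot is a pair of black V supports, 12 mm wide and up to 29 mm high, at x = -32 and +32 mm, free between them; a cell in a slot has its axis 32 mm above the worktop
- cradle: test cradle, fixed: aluminium base plate 90 x 226 x 10 mm, origin under its centre; the seat runs along its y axis, with the sprung plunger at the +y end (its black housing is 50 mm wide, 60 mm high, front at y = +85 mm) and a red end stop toward -y. Plunger and stop both rise above the underside of a lying cell, so a cell cannot go in level from above: tilt it, nose to the plunger
- saddle (a point): point on the axis of a seated cell, 38.5 mm above the worktop over the cradle's origin. Two black rubber rollers, 12 mm diameter, turning freely, lie along y at x = -10 and +10 mm from y = -98 to +52 mm, tops 26 mm up: the cell lies in the saddle between them
- stop_near (a point): on the cradle, x = 0, y = -22 mm, 38.5 mm up: the nearest place to the plunger at which the red stop's flat face can be; it may be 0 to 38 mm beyond, toward -y: where is not reported, look or feel for it. Stop 44 mm wide, 28 to 46.5 mm up; two side cheeks to x = -31 and +31 mm, 45 mm up, lock knob at +x. Locked: it does not yield in this job
- plunger_face (a point): centre of the released plunger's flat face, on the cradle at x = 0, y = +58 mm, 38.5 mm up (does not move with it). From here to the stop's face is the free gap, 80 to 118 mm. A cell 2 to 20 mm longer than the gap fits; a shorter one lies loose, a longer one does not go in. A tilted cell needs 1 to 2 mm more travel while it swings down
- plunger (a joint): travel of the sprung plunger in m: 0 released, grows as its brass disc is pushed toward the cradle's +y, 0.022 fully in. Disc 24 mm in diameter, centre at x = 0, 38.5 mm up; its flat face is at y = +58 mm plus this value. Spring 2.5 N at 0, 8 N at full travel
- flux_bottle: bystander: needle bottle with red tip, 36 mm diameter, 100 mm high, origin under its centre
- solder_reel: bystander: blue and white solder reel, 57 mm diameter, 37 mm high, origin under its centre
- tip_tinner: bystander: small pale tin, 36 mm diameter, 18 mm high, origin under its centre

How it is judged:
By the outcome, as a careful person would: the job done as asked, in the order asked, and still so for the second after the job is handed in, with the robot touching nothing.
It also fails if it takes over 51 s, if anything falls off the work surface, if the arm or the gripper's body presses on something with over 40 N, if the wrist force passes 120 N, or if a joint passes its speed limit or range.

## Working session

There is one attempt and no reset: what is moved stays moved. The work goes in short steps, Python scripts to look and compute and a tool call to move; the robot and the scene stay as the last step left them, time stands still between calls to the robot, and variables do not carry over. Pictures are saved under pics/ and viewed, at most 10 in all, crops included, and the job is handed in when it is done.

Besides the shell and the picture viewer there is one more tool, called by a JSON object that holds its "api" and its "payload". send_rows: Moves the arm, as the interface text tells. Its arguments: {"type":"object","properties":{"deltas":{"type":"array","items":{"type":"array","items":{"type":"array","items":{"type":"number"}}}},"grip":{"type":"number"}},"required":["deltas"]}

```bash
mkdir -p pics; cat > h.py <<'E'
import numpy as np, cv2
from rig import state, viewer, job_done
def cam(name,fn=None):
    d=viewer.get_image(name)
    if fn: cv2.imwrite('pics/'+fn,d['image'][:,:,::-1])
    np.savez('%s.npz'%name,**d); return d
def load(name): return dict(np.load('%s.npz'%name))
def ray(d,px):
    K=d['camera_matrix'];p=np.array([(px[0]-K[0,2])/K[0,0],(px[1]-K[1,2])/K[1,1]])
    s=p.copy()
    for _ in range(20): s=p/(1+float(d['k1'])*(s@s))
    R=d['R'];return -R.T@d['t'], R.T@np.array([s[0],s[1],1])
def onz(d,px,z):
    o,v=ray(d,px);return o+v*(z-o[2])/v[2]
def proj(d,X):
    c=d['R']@np.array(X)+d['t'];s=c[:2]/c[2];s=s*(1+float(d['k1'])*(s@s));K=d['camera_matrix']
    return np.array([s[0]*K[0,0]+K[0,2],s[1]*K[1,1]+K[1,2]])
E
python3 - <<'E'
from h import *
np.set_printoptions(precision=4,suppress=True)
for n in('scene','top','wrist'):
    d=cam(n,n+'0.png');print(n,d['camera_matrix'].tolist(),d['k1'],-d['R'].T@d['t'],d['R'][2])
s=state();print(s)
E
```

```text
scene [[480.47728720029903, 0.0, 315.25256816235816], [0.0, 480.47728720029903, 205.34468370022205], [0.0, 0.0, 1.0]] 0.008774704672476532 [ 0.0649 -0.7529  0.848 ] [ 0.4281  0.5328 -0.73  ]
top [[377.75636763025705, 0.0, 325.9774987047275], [0.0, 377.75636763025705, 195.0868623461418], [0.0, 0.0, 1.0]] 0.010851765821556095 [ 0.4552 -0.1836  0.8984] [ 0.0555 -0.0215 -0.9982]
wrist [[356.86929749782416, 0.0, 313.5214511269766], [0.0, 356.86929749782416, 199.33838124367654], [0.0, 0.0, 1.0]] -0.08301533937040119 [0.1632 0.6329 0.3729] [ 0.2547 -0.0968 -0.9622]
{'time_s': 0.15, 'joint_positions': array([ 1.0389,  0.2457,  1.5587,  0.    ,  1.3387, -0.1741]), 'qvel': array([ 0.0005, -0.0012, -0.0021,  0.0002,  0.0004,  0.002 ]), 'joint_torque': array([  0.0001, -42.9988, -32.6551,  -0.0001,   0.0035,   0.    ]), 'eef_pos': array([0.2274, 0.6085, 0.2304]), 'orientation': array([[-0.9367,  0.3502, -0.0008],
       [ 0.3502,  0.9367, -0.0013],
       [ 0.0003, -0.0015, -1.    ]]), 'contact_force': array([-0.2931,  0.0252, -0.1901]), 'moment': array([ 0.017 , -0.0092,  0.0167]), 'finger_force': 0.0, 'gripper_width': 0.08535239769793776}
```

View pics/top0.png

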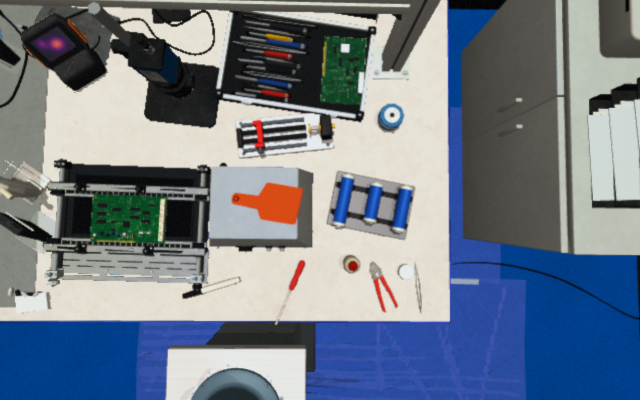

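View pics/scene0.png

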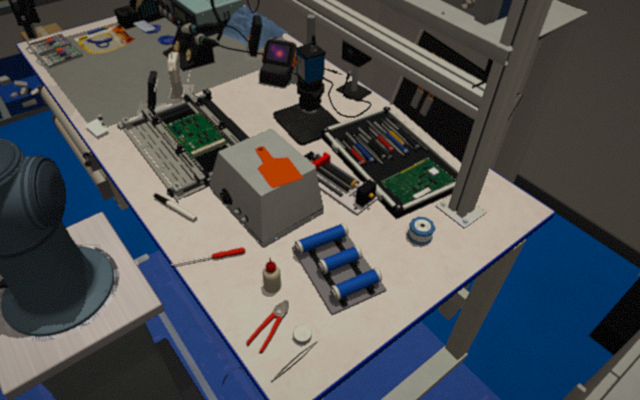

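The top view shows the rack with three blue cells at about (372,203), the cradle at (285,132) with its red stop at (258,134) and its plunger at the right end (322,127). The bottle is at (351,264), the reel at (390,117) and the tin at (405,271). The scene view shows a tall grey box between the robot and the cradle.

```bash
python3 - <<'E'
from h import *
np.set_printoptions(precision=4,suppress=True)
for n,z in(('top',.032),('scene',.032)):
    d=load(n);im=d['image'];hsv=cv2.cvtColor(im,cv2.COLOR_RGB2HSV)
    for nm,lo,hi in(('blue',(100,120,60),(125,255,255)),('red',(0,170,110),(8,255,255))):
        m=cv2.inRange(hsv,lo,hi)
        nn,lab,st,c=cv2.connectedComponentsWithStats(m)
        for i in range(1,nn):
            if 40<st[i,4]<1500:
                p=np.argwhere(lab==i)[:,::-1].astype(np.float32);r=cv2.minAreaRect(p)
                print(n,nm,st[i,4],c[i],np.round(r[1],1),round(r[2],1),onz(d,c[i],z))
d=load('top')
for nm,px,z in(('box corners top',(209,168),.12),('b',(295,168),.12),('c',(295,246),.12),('box base right far',(313,168),0),('right near',(313,246),0),('cradle corners',(237,127),.01),('',(332,113),.01),('',(335,145),.01),('',(240,157),.01),('rack',(338,172),.008),('',(413,187),.008),('',(406,239),.008),('',(328,222),.008)):
    print(nm,onz(d,px,z))
c=cv2.resize(d['image'][95:250,225:425],None,fx=4,fy=3.8,interpolation=cv2.INTER_CUBIC)[:600];cv2.imwrite('pics/topc.png',c[:,:,::-1])
E
```

```text
top blue 143 [283.7133  43.1888] [34.4  4.7] 8.1 [ 0.8583 -0.0999  0.032 ]
top blue 142 [272.9577  82.3662] [31.   4.9] 10.8 [ 0.7647 -0.0764  0.032 ]
top blue 199 [390.4623 116.3116] [22.7 22.2] 33.7 [ 0.689  -0.3509  0.032 ]
top blue 546 [343.2234 199.8352] [13.1 44.7] 11.3 [ 0.4929 -0.242   0.032 ]
top blue 407 [372.8821 201.8919] [13.3 32.4] 12.1 [ 0.4889 -0.3104  0.032 ]
top blue 497 [401.7565 208.0584] [13.3 38.4] 11.3 [ 0.4754 -0.3771  0.032 ]
top red 86 [276.3023  53.4186] [23.7  3.8] 9.5 [ 0.8335 -0.083   0.032 ]
top red 95 [273.3579  92.8421] [22.7  4.1] 9.5 [ 0.74   -0.0777  0.032 ]
top red 174 [258.8563 133.7241] [26.2  8.3] 84.3 [ 0.6436 -0.046   0.032 ]
top red 138 [296.5725 274.6304] [ 5.  30.5] 23.6 [ 0.3222 -0.1374  0.032 ]
top red 57 [352.5965 265.8246] [8. 7.] 90.0 [ 0.3428 -0.2645  0.032 ]
top red 75 [387.8667 289.64  ] [32.6  2.7] 61.4 [ 0.2898 -0.345   0.032 ]
top red 79 [378.6329 292.8228] [32.2  3.2] 76.4 [ 0.2825 -0.324   0.032 ]
scene blue 102 [166.2353  39.4608] [15.  7.] 0.0 [0.6154 0.7583 0.032 ]
scene blue 199 [32.4322 80.196 ] [27.2 17.1] 54.2 [0.1821 0
[... 712 characters left out ...]
d 76 [320.7632 158.6711] [ 5.2 18.1] 57.5 [ 0.6553 -0.0369  0.032 ]
scene red 121 [227.9752 252.4463] [ 3.9 31.8] 78.7 [ 0.3115 -0.1532  0.032 ]
scene red 122 [261.0656 326.9016] [ 3.7 39.7] 43.7 [ 0.2701 -0.3422  0.032 ]
scene red 126 [271.2937 332.3571] [ 4.1 39.4] 27.3 [ 0.279  -0.3631  0.032 ]
box corners top [0.5517 0.0407 0.12  ]
b [ 0.554  -0.1357  0.12  ]
c [ 0.3936 -0.138   0.12  ]
box base right far [ 0.5697 -0.1713  0.    ]
right near [ 0.3844 -0.1735  0.    ]
cradle corners [0.6636 0.0093 0.01  ]
 [ 0.7008 -0.2152  0.01  ]
 [ 0.624 -0.223  0.01 ]
 [0.5923 0.0007 0.01  ]
rack [ 0.5599 -0.2308  0.008 ]
 [ 0.5263 -0.4093  0.008 ]
 [ 0.4032 -0.3924  0.008 ]
 [ 0.4414 -0.2082  0.008 ]
```

View pics/topc.png

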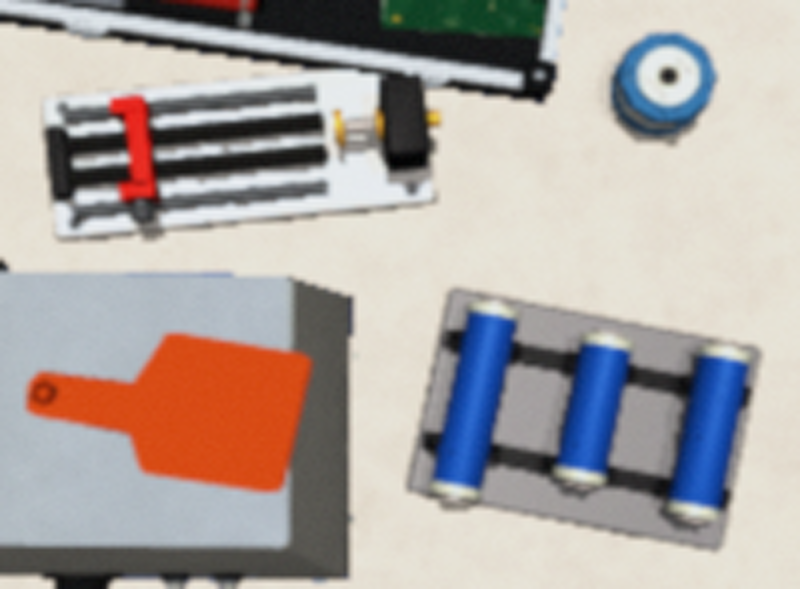

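The crop shows the rack's left cell as the longest, the middle as the shortest and the right as the medium one. The cradle's red stop bridge is at crop (135,150) and the brass plunger disc at (340,130). Next I'll take a close look at the cradle, going around the box and keeping high.

```bash
cat >> h.py <<'E'
def plan(*tg):
    s=state();R=s['orientation'];p=s['eef_pos'];y0=np.degrees(np.arctan2(R[1,0],R[0,0]))
    for (x,y,z,yaw) in tg:
        t=(y0-yaw+180)%360-180
        print(np.round(R.T@(np.array([x,y,z])-p)*1000,1),'turn',round(t,1))
E
python3 -c "
from h import *
plan((.36,.46,.33,130),(.5,.2,.33,110),(.63,-.06,.29,99),(.64,-.09,.25,98.9))"
```

```text
[-176.2  -92.8  -99.5] turn 29.5
[-398.3 -287.3  -99.3] turn 49.5
[-611.2 -485.3  -59. ] turn 60.5
[-631.  -509.8  -19. ] turn 60.6
```

{"api": "send_rows", "payload": {"deltas": [[[-20, -10, -45, 5], [-60, -30, -90, 14], [-110, -60, -100, 23], [-160, -85, -100, 30], [-205, -125, -100, 34], [-250, -160, -100, 39], [-295, -200, -100, 43], [-340, -240, -100, 47]]]}}

```text
time_s: 1.15
eef_pos: [0.4625, 0.2632, 0.3311]
orientation: [[-0.381, 0.925, -0.0], [0.925, 0.381, 0.0], [0.0, -0.0, -1.0]]
contact_force: [0.3, -0.2, 0.4]
gripper_width: 0.0854
finger_force: 0.0
```

```bash
python3 -c "
from h import *
plan((.63,-.06,.29,99),(.64,-.09,.25,98.9))"
```

```text
[-362.6   31.8   41. ] turn 13.4
[-394.2   29.7   81. ] turn 13.5
```

{"api": "send_rows", "payload": {"deltas": [[[-60, 5, 0, 3], [-120, 10, 0, 6], [-180, 16, 0, 9], [-240, 22, 10, 11], [-300, 26, 30, 13], [-350, 29, 50, 13.5], [-394, 30, 80, 13.5], [-394, 30, 80, 13.5]]]}}

```text
time_s: 2.15
eef_pos: [0.6393, -0.0899, 0.2469]
orientation: [[-0.153, 0.988, -0.007], [0.988, 0.153, 0.002], [0.003, -0.006, -1.0]]
contact_force: [-0.5, 0.2, 0.4]
gripper_width: 0.0853
finger_force: 0.0
```

```bash
python3 -c "
from h import *
d=cam('wrist','w1.png');print(state()['eef_pos'])
print(proj(d,[.645,-.107,.0]))"
```

```text
[ 0.63981048 -0.08847276  0.24900189]
[317.08655852 179.74550861]
```

View pics/w1.png

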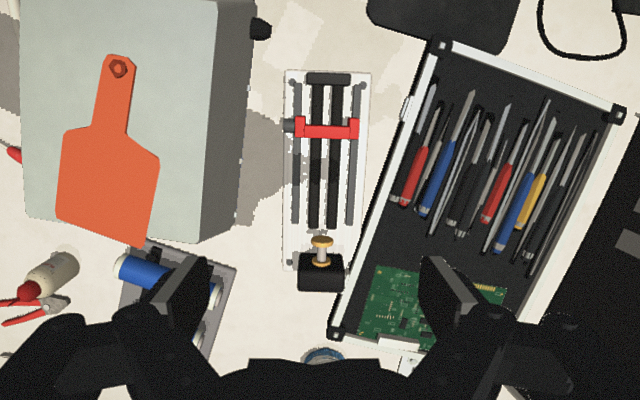

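The wrist view shows the cradle upright in the picture: red stop bridge at about (328,130), rollers at x = 317 and 335 from row 85 to 228, brass disc at (321,240), housing at (320,272).

```bash
python3 - <<'E'
from h import *
np.set_printoptions(precision=4,suppress=True)
d=load('wrist');im=d['image'];hsv=cv2.cvtColor(im,cv2.COLOR_RGB2HSV)
c=cv2.resize(im[60:300,270:390],None,fx=3.3,fy=2.5*1,interpolation=cv2.INTER_CUBIC)
c=cv2.resize(im[62:297,265:385],None,fx=2.5,fy=2.5,interpolation=cv2.INTER_CUBIC);cv2.imwrite('pics/w1c.png',c[:,:,::-1])
m=cv2.inRange(hsv,(0,150,80),(8,255,255))[100:160,280:370];p=np.argwhere(m)[:,::-1]+[280,100]
print('red',p.min(0),p.max(0))
for col in range(294,362,6):
    q=p[p[:,0]==col][:,1];print(col,q.min() if len(q) else 0,q.max() if len(q) else 0,end='; ')
m=cv2.inRange(hsv,(10,110,80),(25,255,255))[225:275,300:345];p=np.argwhere(m)[:,::-1]+[300,225]
print('\nbrass',p.min(0),p.max(0))
for r in range(p[:,1].min(),p[:,1].max()+1):
    q=p[p[:,1]==r][:,0];print(r,q.min(),q.max(),end='; ')
# plate: white
g=im.min(2)
for r in(80,180,200): print('\nrow',r,g[r,278:376].tolist())
print('col317',g[66:110,317].tolist(),'col317b',g[215:240,312].tolist(),'col335b',g[215:240,335].tolist())
E
```

```text
red [295 116] [358 138]
294 0 0; 300 116 137; 306 125 136; 312 125 137; 318 125 137; 324 126 137; 330 126 138; 336 126 138; 342 126 138; 348 121 138; 354 118 138; 360 0 0; 
brass [312 236] [332 266]
236 316 323; 237 313 328; 238 312 330; 239 312 331; 240 312 332; 241 312 332; 242 312 332; 243 312 332; 244 313 331; 245 314 330; 246 316 328; Traceback (most recent call last):
  File "<stdin>", line 13, in <module>
    return umr_minimum(a, axis, None, out, keepdims, initial, where)
ValueError: zero-size array to reduction operation minimum which has no identity
```

View pics/w1c.png

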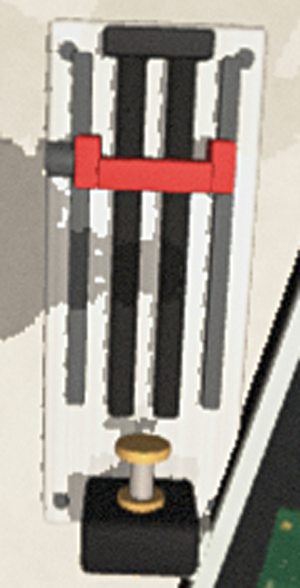

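```bash
python3 - <<'E'
from h import *
np.set_printoptions(precision=4,suppress=True)
d=load('wrist')
f=lambda u,v:(265+u/2.5,62+v/2.5)
rl=onz(d,f(121,416),.026);rr=onz(d,f(166,416),.026)
rt=onz(d,f(140,57),.026) # rear block
TL=onz(d,f(50,20),.01);TR=onz(d,f(267,27),.01);BL=onz(d,f(43,520),.01)
sL=onz(d,(306,137),.0465);sR=onz(d,(342,138.8),.0465)
print(rl,rr,np.linalg.norm(rl-rr),'\n',TL,TR,BL,np.linalg.norm(TL-TR),np.linalg.norm(TL-BL),'\n',sL,sR)
yd=(BL-TL);yd/=np.linalg.norm(yd);xd=(TR-TL)/np.linalg.norm(TR-TL);print(yd,xd,yd@xd)
# axis from roller direction: left roller centreline top vs bottom
a=onz(d,f(130,60),.026);b=onz(d,f(121,414),.026);a2=onz(d,f(182,60),.026);b2=onz(d,f(167,414),.026)
for q in((b-a),(b2-a2)): print('roller dir',q/np.linalg.norm(q),np.linalg.norm(q))
C=(rl+rr)/2
o=(TR+BL)/2; print('centre from plate diag',o)
for nm,Y in(('plate',yd),('roller',(b-a+b2-a2)/np.linalg.norm(b-a+b2-a2))):
    o2=C-Y*.052
    print(nm,'origin',o2,'stop y',(sL-o2)@Y*1e3,(sR-o2)@Y*1e3,'angle',np.degrees(np.arctan2(Y[1],Y[0])))
    print('disc centre proj',proj(d,[*(o2+Y*.058)[:2],.0385]),'top',proj(d,[*(o2+Y*.058)[:2],.0505]),'bottom',proj(d,[*(o2+Y*.058)[:2],.0265]))
E
```

```text
[ 0.6485 -0.1552  0.026 ] [ 0.6677 -0.1522  0.026 ] 0.019503705702511528 
 [0.5948 0.0029 0.01  ] [0.6823 0.0138 0.01  ] [ 0.621  -0.2182  0.01  ] 0.08818348206121582 0.22264148894113595 
 [ 0.6263 -0.0572  0.0465] [ 0.6605 -0.0536  0.0465]
[ 0.1177 -0.993   0.    ] [0.9923 0.124  0.    ] -0.006367049128528701
roller dir [ 0.129  -0.9916  0.    ] 0.147116874589653
roller dir [ 0.126 -0.992  0.   ] 0.1471271370153193
centre from plate diag [ 0.6516 -0.1022  0.01  ]
plate origin [ 0.652 -0.102  0.026] stop y -47.559758778733695 -47.118242095264115 angle -83.23968566672652
disc centre proj [322.3673 237.8651] top [322.573  242.2428] bottom [322.1736 233.7457]
roller origin [ 0.6515 -0.1021  0.026 ] stop y -47.75379230605698 -46.97355416472861 angle -82.67597622121059
disc centre proj [322.4233 237.8668] top [322.6307 242.2445] bottom [322.2279 233.7474]
```

```bash
python3 -c "
from h import *
plan((.652,-.102,.08,97.1),(.652,-.102,.034,97.1))"
```

```text
[-15.6  10.6 168.9] turn 1.8
[-15.7  10.7 214.9] turn 1.8
```

{"api": "send_rows", "payload": {"deltas": [[[-8, 5, 40, 1.8], [-16, 10.5, 90, 1.8], [-16, 10.5, 140, 1.8], [-16, 10.5, 169, 1.8], [-16, 10.5, 195, 1.8], [-16, 10.5, 210, 1.8], [-16, 10.5, 212, 1.8], [-16, 10.5, 212, 1.8]]], "grip": 0}}

```text
time_s: 3.2
eef_pos: [0.6543, -0.1017, 0.0407]
orientation: [[-0.126, 0.992, 0.002], [0.992, 0.126, -0.001], [-0.001, 0.002, -1.0]]
contact_force: [0.2, -0.0, 0.5]
gripper_width: -0.0002
finger_force: 0.0
```

```bash
python3 -c "
from h import *
s=state();print(s['eef_pos'],s['contact_force'],s['gripper_width'])
d=cam('wrist','w2.png')"
```

```text
[ 0.65431062 -0.10168807  0.04068631] [ 0.20765643 -0.04020693  0.50859672] -0.0001723700074358485
```

View pics/w2.png

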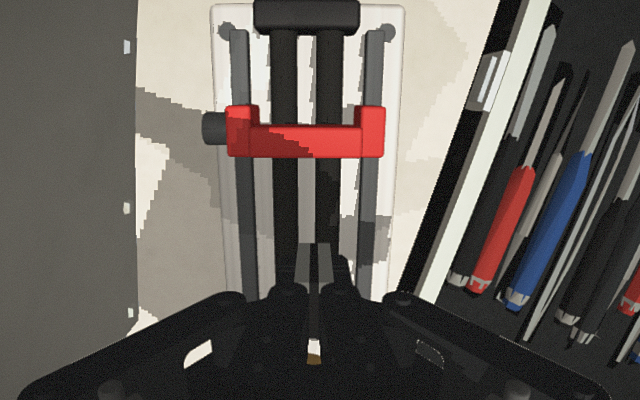

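The closed fingers are at (313,262) between the rollers. The stop's front edge is at row 156, columns 228–385.

```bash
python3 - <<'E'
from h import *
np.set_printoptions(precision=4,suppress=True)
d=load('wrist');im=d['image'];hsv=cv2.cvtColor(im,cv2.COLOR_RGB2HSV)
m=cv2.inRange(hsv,(0,150,60),(8,255,255))[90:175,200:400]
o=np.array([.652,-.102]);Y=np.array([.1236,-.9923]);X=np.array([.9923,.1236])
print(-d['R'].T@d['t'])
for c in range(240,380,20):
    r=np.argwhere(m[:,c-200]).max()+90
    p=onz(d,(c,r+.5),.0465)[:2]-o;print(c,r,p@X*1e3,p@Y*1e3)
for px,z in(((310,243),.041),((210,6),.01),((405,9),.01),((221,290),.01),((228,150),.045),((385,150),.045)):
    p=onz(d,px,z)[:2]-o;print(px,p@X*1e3,p@Y*1e3)
plan((.652,-.102,.035,97.1))
E
```

```text
[ 0.6458 -0.033   0.1832]
240 156 -25.69194259096014 -47.57210253428753
260 156 -17.926226147065186 -47.55906192102354
280 157 -10.199113554759826 -47.165974633248986
300 156 -2.4732181729873113 -47.55966930647003
320 157 5.240800634304839 -47.18428744082515
340 157 12.963296279840334 -47.20624799557687
360 156 20.689465925068625 -47.62622807558098
(310, 243) 1.3252213383368587 -9.324944874355767
(210, 6) -43.91948870375048 -110.40928822279633
(405, 9) 43.88503981469239 -109.22977820170517
(221, 290) -47.90310523053007 31.91554192614259
(228, 150) -30.58180075778456 -49.898971606959456
(385, 150) 30.572547114108993 -49.99158010483396
[ 0.2 -2.5  5.9] turn 0.1
```

{"api": "send_rows", "payload": {"deltas": [[[0, -2, 4, 0], [10, -2, 4, 0], [20, -2, 4, 0], [27, -2, 4, 0], [27, -2, 4, 0]]]}}

```text
time_s: 3.88
eef_pos: [0.648, -0.0743, 0.0353]
orientation: [[-0.126, 0.992, -0.0], [0.992, 0.126, 0.0], [0.0, -0.0, -1.0]]
contact_force: [-0.6, -0.3, -0.9]
gripper_width: 0.0
finger_force: 0.0
```

{"api": "send_rows", "payload": {"deltas": [[[5, 0, 0, 0], [7, 0, 0, 0], [8, 0, 0, 0]]]}}

```text
time_s: 4.25
eef_pos: [0.647, -0.0672, 0.0353]
orientation: [[-0.125, 0.992, -0.0], [0.992, 0.125, -0.0], [-0.0, -0.0, -1.0]]
contact_force: [0.6, 0.7, -0.5]
gripper_width: -0.0004
finger_force: 0.0
```

{"api": "send_rows", "payload": {"deltas": [[[1, 0, 0, 0], [2, 0, 0, 0], [2, 0, 0, 0]]]}}

```text
time_s: 4.62
eef_pos: [0.647, -0.0664, 0.0353]
orientation: [[-0.125, 0.992, 0.0], [0.992, 0.125, -0.002], [-0.002, 0.0, -1.0]]
contact_force: [0.2, -5.5, -1.3]
gripper_width: 0.0
finger_force: 2.6
```

Contact with the stop at TCP y = -0.0666. Next I'll touch the plunger disc.

{"api": "send_rows", "payload": {"deltas": [[[-25, 0, 0, 0], [-50, 0, 0, 0], [-70, 0, 0, 0], [-79, 0, 0, 0], [-80, 0, 0, 0], [-80, 0, 0, 0]]]}}

```text
time_s: 5.38
eef_pos: [0.6567, -0.1441, 0.0351]
orientation: [[-0.126, 0.992, -0.0], [0.992, 0.126, 0.0], [0.0, -0.0, -1.0]]
contact_force: [0.1, 0.7, 1.1]
gripper_width: -0.0004
finger_force: 0.0
```

{"api": "send_rows", "payload": {"deltas": [[[-1, 0, 0, 0], [-2, 0, 0, 0], [-2, 0, 0, 0]]]}}

```text
time_s: 5.75
eef_pos: [0.6571, -0.1464, 0.0353]
orientation: [[-0.126, 0.992, 0.0], [0.992, 0.126, -0.0], [-0.0, 0.0, -1.0]]
contact_force: [-0.8, -0.8, 0.5]
gripper_width: 0.0003
finger_force: 0.0
```

{"api": "send_rows", "payload": {"deltas": [[[-1, 0, 0, 0], [-2, 0, 0, 0], [-2, 0, 0, 0]]]}}

```text
time_s: 6.12
eef_pos: [0.6573, -0.1487, 0.0353]
orientation: [[-0.125, 0.992, 0.0], [0.992, 0.125, -0.0], [-0.0, 0.0, -1.0]]
contact_force: [0.3, -0.1, -0.4]
gripper_width: -0.0001
finger_force: 0.0
```

{"api": "send_rows", "payload": {"deltas": [[[-1, 0, 0, 0], [-2, 0, 0, 0], [-2, 0, 0, 0]]]}}

```text
time_s: 6.5
eef_pos: [0.6575, -0.1502, 0.0352]
orientation: [[-0.125, 0.992, -0.0], [0.992, 0.125, 0.001], [0.001, -0.0, -1.0]]
contact_force: [-0.3, 3.4, 1.8]
gripper_width: 0.0001
finger_force: 1.4
```

Stop-to-disc by touch is about 105.6 mm. That depends on the finger width, and it sits close to the borderline for the long cell too. I'll take the medium cell as the likely candidate and use its known 110 mm as a gauge: cap on the stop cheek, then cap on the housing front at y = +85. First I'll look at the rack from close by.

```bash
python3 -c "
from h import *
plan((.655,-.145,.15,97.1),(.655,-.145,.24,110),(.45,-.31,.22,168.8))"
```

```text
[   5.6   -1.8 -114.8] turn 0.1
[   5.6   -1.9 -204.8] turn -12.8
[-132.4 -225.9 -184.8] turn -71.6
```

{"api": "send_rows", "payload": {"deltas": [[[5, -2, 0, 0], [5, -2, -50, 0], [5, -2, -110, -5], [5, -2, -165, -13], [-15, -40, -195, -22], [-40, -80, -195, -31], [-65, -120, -195, -40], [-90, -160, -190, -49]]], "grip": 60}}

```text
time_s: 7.5
eef_pos: [0.5089, -0.261, 0.2258]
orientation: [[-0.834, 0.552, 0.001], [0.552, 0.834, -0.002], [-0.002, -0.001, -1.0]]
contact_force: [-0.0, -1.5, 0.0]
gripper_width: 0.0599
finger_force: 0.0
```

```bash
python3 -c "
from h import *
plan((.45,-.31,.22,168.8))"
```

```text
[ 22.1 -73.4   5.9] turn -22.3
```

{"api": "send_rows", "payload": {"deltas": [[[12, -35, 4, -8], [18, -60, 6, -16], [22, -73, 6, -22.3], [22, -73, 6, -22.3], [22, -73, 6, -22.3]]]}}

```text
time_s: 8.12
eef_pos: [0.4515, -0.3081, 0.2194]
orientation: [[-0.98, 0.201, 0.0], [0.201, 0.98, -0.0], [-0.0, -0.0, -1.0]]
contact_force: [0.6, -0.5, 0.5]
gripper_width: 0.0598
finger_force: 0.0
```

```bash
python3 - <<'E'
from h import *
np.set_printoptions(precision=4,suppress=True)
d=cam('wrist','w3.png');print(state()['eef_pos'])
hsv=cv2.cvtColor(d['image'],cv2.COLOR_RGB2HSV)
m=cv2.inRange(hsv,(100,120,60),(125,255,255))
nn,lab,st,c=cv2.connectedComponentsWithStats(m)
for i in range(1,nn):
    if st[i,4]>500:
        p=np.argwhere(lab==i)[:,::-1].astype(np.float32);r=cv2.minAreaRect(p);b=cv2.boxPoints(r)
        e=sorted([(np.linalg.norm(b[0]-b[1]),(b[0]+b[1])/2,(b[2]+b[3])/2),(np.linalg.norm(b[1]-b[2]),(b[1]+b[2])/2,(b[3]+b[0])/2)],key=lambda t:t[0])[0]
        P,Q=onz(d,e[1],.04),onz(d,e[2],.04);v=P-Q
        print(st[i,4],c[i],np.round(b).tolist(),(P+Q)/2,'len',np.linalg.norm(v),'ang',np.degrees(np.arctan2(v[1],v[0])))
E
```

```text
[ 0.4516 -0.308   0.2193]
15167 [50.4176 82.9819] [[-48.0, 15.0], [72.0, -23.0], [174.0, 294.0], [54.0, 332.0]] [ 0.3954 -0.5429  0.04  ] len 0.31962225220252 ang 178.17179398962557
2984 [388.7453 202.0623] [[371.0, 258.0], [376.0, 152.0], [407.0, 153.0], [403.0, 259.0]] [ 0.4961 -0.2436  0.04  ] len 0.10494367524844458 ang 169.6488947153294
2613 [248.8343 213.8592] [[230.0, 171.0], [261.0, 169.0], [268.0, 260.0], [237.0, 262.0]] [ 0.4787 -0.3764  0.04  ] len 0.09155446797009618 ang 169.4929723222288
2228 [318.5215 215.2917] [[304.0, 177.0], [333.0, 177.0], [333.0, 254.0], [304.0, 254.0]] [ 0.4915 -0.3113  0.04  ] len 0.07721636542265789 ang 168.66044559912385
```

View pics/w3.png

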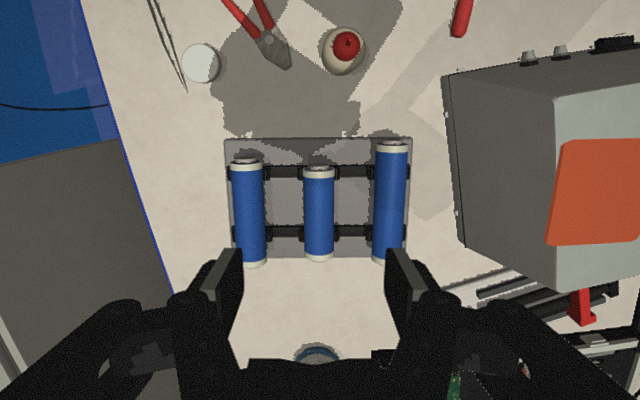

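The wrist view shows the three cells: long at (389,202), short at (318,215), medium at (249,214). The blue lengths of 105, 77 and 92 mm confirm that order. I'll grasp the medium one.

```bash
python3 -c "
from h import *
plan((.4787,-.3764,.10,169.2),(.4787,-.3764,.02,169.2))"
```

```text
[-40.2 -61.6 119.4] turn -0.7
[-40.2 -61.6 199.4] turn -0.7
```

{"api": "send_rows", "payload": {"deltas": [[[-20, -30, 30, -0.7], [-40, -61.5, 70, -0.7], [-40, -61.5, 115, -0.7], [-40, -61.5, 160, -0.7], [-40, -61.5, 190, -0.7], [-40, -61.5, 199, -0.7], [-40, -61.5, 199, -0.7], [-40, -61.5, 199, -0.7]]], "grip": 60}}

```text
time_s: 9.18
eef_pos: [0.4793, -0.3775, 0.0222]
orientation: [[-0.982, 0.187, 0.002], [0.187, 0.982, -0.002], [-0.003, -0.002, -1.0]]
contact_force: [-0.6, -0.2, -0.1]
gripper_width: 0.0599
finger_force: 0.0
```

{"api": "send_rows", "payload": {"deltas": [[[0, 0, 0, 0], [0, 0, 0, 0], [0, 0, 0, 0], [0, 0, 0, 0], [0, 0, 0, 0]]], "grip": 15}}

```text
time_s: 9.8
eef_pos: [0.4787, -0.3782, 0.0219]
orientation: [[-0.982, 0.188, 0.001], [0.188, 0.982, -0.003], [-0.002, -0.003, -1.0]]
contact_force: [-2.0, -2.8, 6.7]
gripper_width: 0.028
finger_force: 59.1
```

```bash
python3 - <<'E'
from h import *
np.set_printoptions(precision=4,suppress=True)
c=[]
for n,(x0,y0,x1,y1),s in(('top',(330,85,410,135),5),('scene',(350,170,450,230),4)):
    im=load(n)['image'][y0:y1,x0:x1];c.append(cv2.resize(im,(400,250),interpolation=cv2.INTER_CUBIC) )
cv2.imwrite('pics/tray.png',np.vstack(c)[:,:,::-1])
plan((.49,-.37,.12,169),(.60,-.25,.16,130),(.6831,-.1173,.12,97.1),(.6831,-.1173,.04,97.1))
E
```

```text
[ -9.8   9.9 -98.1] turn 0.2
[ -95.4  148.3 -138.3] turn 39.2
[-152.   294.4  -98.6] turn 72.1
[-151.9  294.6  -18.6] turn 72.1
```

View pics/tray.png

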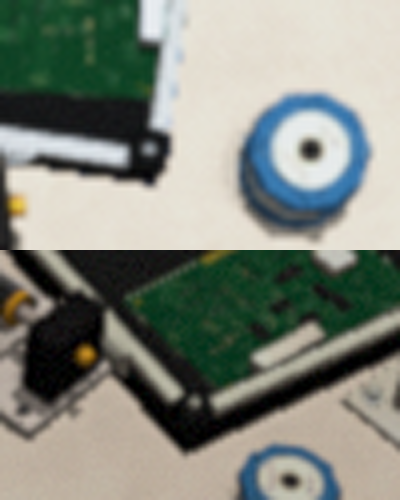

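The crops show the tray corner next to the housing, at top (360,115) and scene (397,206). The tray is roughly 40 mm high, so I'll gauge on the other side of the seat, facing the robot.

```bash
python3 - <<'E'
from h import *
plan((.49,-.37,.12,169),(.60,-.25,.17,130),(.6255,-.1245,.14,97.1),(.6255,-.1245,.04,97.1))
E
```

```text
[ -9.8   9.9 -98.1] turn 0.2
[ -95.4  148.3 -148.3] turn 39.2
[ -96.8  276.4 -118.7] turn 72.1
[-96.7 276.7 -18.7] turn 72.1
```

{"api": "send_rows", "payload": {"deltas": [[[0, 0, -30, 0], [0, 0, -80, 0], [-15, 25, -120, 7], [-35, 60, -145, 16], [-60, 95, -148, 25], [-85, 130, -148, 34], [-100, 165, -148, 44], [-115, 200, -140, 54]]]}}

```text
time_s: 10.8
eef_pos: [0.6292, -0.2001, 0.16]
orientation: [[-0.421, 0.907, 0.0], [0.907, 0.421, 0.001], [0.001, 0.0, -1.0]]
contact_force: [0.4, 0.2, -1.4]
gripper_width: 0.0284
finger_force: 59.5
```

```bash
python3 - <<'E'
from h import *
plan((.6255,-.1245,.12,97.1),(.6255,-.1245,.04,97.1))
E
```

```text
[70.1 28.4 40.1] turn 17.8
[ 70.1  28.4 120.1] turn 17.8
```

{"api": "send_rows", "payload": {"deltas": [[[25, 10, 0, 8], [55, 20, 10, 16], [70, 28.5, 40, 17.8], [70, 28.5, 75, 17.8], [70, 28.5, 100, 17.8], [70, 28.5, 115, 17.8], [70, 28.5, 120, 17.8], [70, 28.5, 120, 17.8]]]}}

```text
time_s: 11.8
eef_pos: [0.6248, -0.1263, 0.0407]
orientation: [[-0.129, 0.992, 0.0], [0.992, 0.129, -0.0], [-0.0, 0.0, -1.0]]
contact_force: [0.2, -1.1, -2.0]
gripper_width: 0.0279
finger_force: 59.8
```

```bash
python3 - <<'E'
from h import *
s=state();p=s['eef_pos'];o=np.array([.652,-.102]);Y=np.array([.1236,-.9923]);X=np.array([.9923,.1236])
print(p,(p[:2]-o)@X,(p[:2]-o)@Y,s['contact_force'],s['orientation'][:,0]);cam('wrist','w4.png')
E
```

```text
[ 0.62479842 -0.12630531  0.04065072] -0.029996268852269223 0.02075604576396792 [ 0.16248835 -1.10427256 -1.96822235] [-1.28659368e-01  9.91688845e-01 -3.91874356e-05]
```

View pics/w4.png

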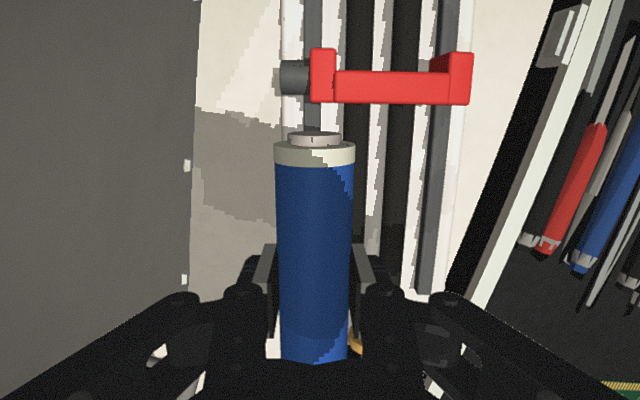

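The cell hangs level on the robot side, its cap at (313,138) about 10 mm short of the red cheek's front edge at (323,102).

{"api": "send_rows", "payload": {"deltas": [[[4, 0, 0, 0], [8, 0, 0, 0], [8, 0, 0, 0]]]}}

```text
time_s: 12.22
eef_pos: [0.6237, -0.1179, 0.0406]
orientation: [[-0.129, 0.992, 0.001], [0.992, 0.129, -0.0], [-0.0, 0.001, -1.0]]
contact_force: [0.7, 0.5, -1.7]
gripper_width: 0.0278
finger_force: 59.8
```

{"api": "send_rows", "payload": {"deltas": [[[1, 0, 0, 0], [2, 0, 0, 0], [2, 0, 0, 0]]]}}

```text
time_s: 12.6
eef_pos: [0.6236, -0.1163, 0.0405]
orientation: [[-0.129, 0.992, 0.001], [0.992, 0.129, -0.0], [-0.0, 0.001, -1.0]]
contact_force: [1.1, -0.2, -2.2]
gripper_width: 0.028
finger_force: 59.9
```

{"api": "send_rows", "payload": {"deltas": [[[1, 0, 0, 0], [2, 0, 0, 0], [2, 0, 0, 0]]]}}

```text
time_s: 12.98
eef_pos: [0.6236, -0.1155, 0.0407]
orientation: [[-0.129, 0.992, 0.001], [0.992, 0.129, -0.002], [-0.003, 0.001, -1.0]]
contact_force: [2.1, -4.7, -1.5]
gripper_width: 0.0279
finger_force: 59.9
```

{"api": "send_rows", "payload": {"deltas": [[[-10, 0, 0, 0], [-17, 0, 0, 0], [-18, 0, 0, 0], [-18, 0, 0, 0]]]}}

```text
time_s: 13.48
eef_pos: [0.6252, -0.1321, 0.0401]
orientation: [[-0.129, 0.992, -0.0], [0.992, 0.129, 0.0], [0.0, -0.0, -1.0]]
contact_force: [-0.1, 0.6, -1.4]
gripper_width: 0.0282
finger_force: 59.8
```

{"api": "send_rows", "payload": {"deltas": [[[-1, 0, 0, 0], [-2, 0, 0, 0], [-2, 0, 0, 0]]]}}

```text
time_s: 13.85
eef_pos: [0.6256, -0.1341, 0.0403]
orientation: [[-0.129, 0.992, -0.0], [0.992, 0.129, 0.0], [0.0, -0.0, -1.0]]
contact_force: [0.4, -0.2, -2.0]
gripper_width: 0.0282
finger_force: 59.8
```

{"api": "send_rows", "payload": {"deltas": [[[-1, 0, 0, 0], [-2, 0, 0, 0], [-2, 0, 0, 0]]]}}

```text
time_s: 14.22
eef_pos: [0.6259, -0.1362, 0.0403]
orientation: [[-0.129, 0.992, 0.0], [0.992, 0.129, -0.0], [-0.0, 0.0, -1.0]]
contact_force: [0.1, -0.5, -1.8]
gripper_width: 0.0276
finger_force: 59.8
```

{"api": "send_rows", "payload": {"deltas": [[[-1, 0, 0, 0], [-2, 0, 0, 0], [-2, 0, 0, 0]]]}}

```text
time_s: 14.6
eef_pos: [0.6261, -0.1382, 0.0403]
orientation: [[-0.129, 0.992, 0.0], [0.992, 0.129, -0.0], [-0.0, 0.0, -1.0]]
contact_force: [-1.0, -0.0, -1.3]
gripper_width: 0.0277
finger_force: 59.8
```

{"api": "send_rows", "payload": {"deltas": [[[-1, 0, 0, 0], [-2, 0, 0, 0], [-2, 0, 0, 0]]]}}

```text
time_s: 14.98
eef_pos: [0.6261, -0.1385, 0.0401]
orientation: [[-0.129, 0.992, -0.001], [0.992, 0.129, 0.003], [0.003, -0.001, -1.0]]
contact_force: [0.9, 6.3, 0.2]
gripper_width: 0.0277
finger_force: 59.9
```

{"api": "send_rows", "payload": {"deltas": [[[-1, 0, 0, 0], [-2, 0, 0, 0], [-2, 0, 0, 0]]]}}

```text
time_s: 15.35
eef_pos: [0.626, -0.1386, 0.0399]
orientation: [[-0.129, 0.992, -0.002], [0.992, 0.129, 0.006], [0.006, -0.002, -1.0]]
contact_force: [-0.3, 12.4, 1.0]
gripper_width: 0.028
finger_force: 60.1
```

{"api": "send_rows", "payload": {"deltas": [[[-1, 0, 0, 0], [-2, 0, 0, 0], [-2, 0, 0, 0]]]}}

```text
time_s: 15.72
eef_pos: [0.626, -0.1387, 0.0397]
orientation: [[-0.129, 0.992, -0.003], [0.992, 0.129, 0.009], [0.009, -0.002, -1.0]]
contact_force: [-1.6, 18.7, 3.6]
gripper_width: 0.0282
finger_force: 60.3
```

Cap-to-cap travel gives a gap of about 105.8 mm, but the housing contact was near its rounded side edge. I'll repeat that touch with more overlap: 7 mm inward and 5 mm higher, still clear of the disc.

{"api": "send_rows", "payload": {"deltas": [[[6, 0, 0, 0], [8, 0, 0, 0], [8, 4, -4.5, 0], [8, 7, -4.5, 0], [8, 7, -4.5, 0]]]}}

```text
time_s: 16.35
eef_pos: [0.6333, -0.1358, 0.0452]
orientation: [[-0.129, 0.992, 0.001], [0.992, 0.129, -0.001], [-0.001, 0.001, -1.0]]
contact_force: [-0.1, -0.7, -1.5]
gripper_width: 0.0277
finger_force: 59.9
```

{"api": "send_rows", "payload": {"deltas": [[[-1, 0, 0, 0], [-2, 0, 0, 0], [-2, 0, 0, 0]]]}}

```text
time_s: 16.73
eef_pos: [0.633, -0.1373, 0.0446]
orientation: [[-0.129, 0.992, -0.0], [0.992, 0.129, 0.0], [0.0, -0.0, -1.0]]
contact_force: [-0.3, 0.1, -2.1]
gripper_width: 0.0281
finger_force: 59.8
```

{"api": "send_rows", "payload": {"deltas": [[[-1, 0, 0, 0], [-2, 0, 0, 0], [-2, 0, 0, 0]]]}}

```text
time_s: 17.1
eef_pos: [0.633, -0.1376, 0.0445]
orientation: [[-0.129, 0.992, -0.001], [0.992, 0.129, 0.003], [0.003, -0.001, -1.0]]
contact_force: [-0.3, 6.3, -0.4]
gripper_width: 0.0279
finger_force: 59.9
```

{"api": "send_rows", "payload": {"deltas": [[[-1, 0, 0, 0], [-2, 0, 0, 0], [-2, 0, 0, 0]]]}}

```text
time_s: 17.48
eef_pos: [0.6329, -0.1377, 0.0444]
orientation: [[-0.129, 0.992, -0.002], [0.992, 0.129, 0.006], [0.006, -0.002, -1.0]]
contact_force: [-1.3, 12.2, 1.3]
gripper_width: 0.028
finger_force: 60.1
```

The second housing touch agrees within 0.15 mm, so the gap is 105.5 mm. The medium cell then gives 4.5 mm of preload, while the long one would need 18.5 mm, almost the whole travel. I'm keeping the medium. Next I'll check the sideways alignment.

```bash
python3 - <<'E'
from h import *
np.set_printoptions(precision=4,suppress=True)
d=load('wrist');im=d['image'];hsv=cv2.cvtColor(im,cv2.COLOR_RGB2HSV)
o=np.array([.652,-.102]);Y=np.array([.1236,-.9923]);X=np.array([.9923,.1236])
g=lambda px,z:np.round([(onz(d,px,z)[:2]-o)@X*1e3,(onz(d,px,z)[:2]-o)@Y*1e3],1)
m=cv2.inRange(hsv,(100,120,40),(125,255,255))
for r in(170,200,230):
    q=np.argwhere(m[r,265:365])[:,0]+265;print(r,q.min(),q.max(),g(((q.min()+q.max())/2,r),.058))
print('cap',g((313.5,132),.058))
m=cv2.inRange(hsv,(0,150,60),(8,255,255))
for r in(80,95,101):
    q=np.argwhere(m[r,280:500])[:,0]+280;print('stop',r,q.min(),q.max(),g((q.min(),r),.045),g((q.max()+1,r),.045))
# roller centre lines
v=im[150:240:15,360:440].mean(2).astype(int);print(v.tolist()) if 0 else None
tg=[o+X*0+Y*.0027]
plan((*tg[0],.075,97.3),(*tg[0],.045,97.3))
E
```

```text
170 275 353 [-29.5 -23.7]
200 276 352 [-29.5 -12.6]
230 277 351 [-29.4  -0.9]
cap [-29.8 -37.2]
stop 80 310 470 [-31.2 -55.2] [ 29.5 -56.2]
stop 95 310 469 [-31.1 -49.8] [ 29.7 -50.7]
stop 101 310 468 [-31.1 -47.6] [ 29.5 -48.5]
[ 30.4  23.4 -30.5] turn 0.1
[30.2 23.5 -0.5] turn 0.1
```

{"api": "send_rows", "payload": {"deltas": [[[8, 0, 0, 0], [10, 0, -20, 0], [15, 0, -32, 0], [30, 12, -32, 0], [30, 22.7, -32, 0], [30, 22.7, -28, 0], [30, 22.7, -24, 0], [30, 22.7, -24, 0]]]}}

```text
time_s: 18.48
eef_pos: [0.6514, -0.1085, 0.0675]
orientation: [[-0.128, 0.992, -0.002], [0.992, 0.128, 0.001], [0.001, -0.002, -1.0]]
contact_force: [0.8, 0.8, -1.9]
gripper_width: 0.0277
finger_force: 59.9
```

```bash
python3 - <<'E'
from h import *
s=state();p=s['eef_pos'];o=np.array([.652,-.102]);Y=np.array([.1236,-.9923]);X=np.array([.9923,.1236])
print(p,(p[:2]-o)@X,'centre true y',(p[:2]-o)@Y-.0027,s['contact_force'])
d=cam('wrist','w5.png')
E
```

```text
[ 0.65137114 -0.10852057  0.06753877] -0.0014299648192728329 centre true y 0.0036926314542755183 [ 0.78034322  0.81272309 -1.90845173]
```

View pics/w5.png

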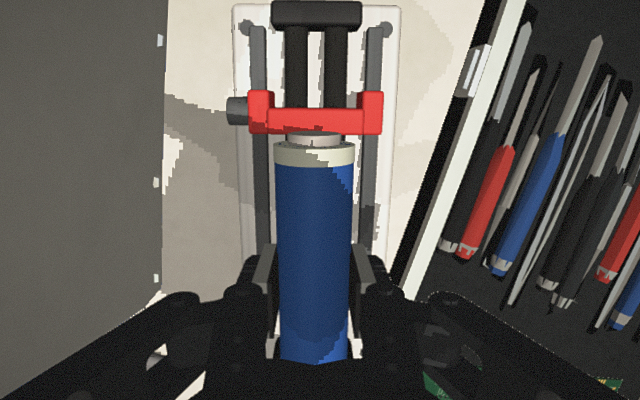

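The view shows the cell centred over the seat (cell axis column 314, stop centre 316), with its tail cap reaching to the stop's edge at row 133. Next I'll move 4 mm toward the stop and lower, so that the stop top tips the tail up.

{"api": "send_rows", "payload": {"deltas": [[[2, 0.5, 4, 0], [4, 0.5, 10, 0], [4, 0.5, 14, 0], [4, 0.5, 17, 0], [4, 0.5, 18, 0], [4, 0.5, 18, 0]]]}}

```text
time_s: 19.27
eef_pos: [0.6522, -0.1045, 0.051]
orientation: [[-0.129, 0.992, -0.0], [0.992, 0.129, 0.0], [0.0, -0.0, -1.0]]
contact_force: [-0.9, -0.4, -0.6]
gripper_width: 0.0281
finger_force: 60.0
```

{"api": "send_rows", "payload": {"deltas": [[[0, 0, 2, 0], [0, 0, 4, 0], [0, 0, 4, 0]]]}}

```text
time_s: 19.65
eef_pos: [0.6531, -0.1051, 0.0485]
orientation: [[-0.129, 0.992, 0.002], [0.992, 0.129, -0.001], [-0.001, 0.002, -1.0]]
contact_force: [-2.6, -2.0, 6.6]
gripper_width: 0.0282
finger_force: 60.9
```

{"api": "send_rows", "payload": {"deltas": [[[0, 0, 2, 0], [0, 0, 4, 0], [0, 0, 4, 0]]]}}

```text
time_s: 20.02
eef_pos: [0.6535, -0.106, 0.045]
orientation: [[-0.129, 0.992, 0.003], [0.992, 0.129, -0.002], [-0.003, 0.002, -1.0]]
contact_force: [-2.6, -3.3, 7.2]
gripper_width: 0.0278
finger_force: 61.4
```

{"api": "send_rows", "payload": {"deltas": [[[0, 0, 2, 0], [0, 0, 4, 0], [0, 0, 4, 0]]]}}

```text
time_s: 20.4
eef_pos: [0.6541, -0.1066, 0.0415]
orientation: [[-0.129, 0.992, 0.004], [0.992, 0.129, -0.003], [-0.004, 0.004, -1.0]]
contact_force: [-2.3, -5.7, 9.0]
gripper_width: 0.0282
finger_force: 62.1
```

```bash
python3 - <<'E'
from h import *
s=state();p=s['eef_pos'];o=np.array([.652,-.102]);Y=np.array([.1236,-.9923]);X=np.array([.9923,.1236])
print(p,(p[:2]-o)@X,'centre true y',(p[:2]-o)@Y-.0027,s['contact_force'],s['moment'])
E
```

```text
[ 0.65414305 -0.10658297  0.04149935] 0.001560098226693943 centre true y 0.002112559033385672 [-2.3293268  -5.73195004  8.99480308] [-0.33157136  0.43086923  0.117722  ]
```

{"api": "send_rows", "payload": {"deltas": [[[0, -1.5, 2, 0], [-3, -2, 2, 0], [-6, -2, 2, 0], [-6, -2, 2, 0]]]}}

```text
time_s: 20.9
eef_pos: [0.6534, -0.1104, 0.0393]
orientation: [[-0.128, 0.992, 0.005], [0.992, 0.128, 0.001], [-0.0, 0.005, -1.0]]
contact_force: [0.5, 2.3, 7.2]
gripper_width: 0.0282
finger_force: 62.0
```

```bash
python3 - <<'E'
from h import *
s=state();p=s['eef_pos'];o=np.array([.652,-.102]);Y=np.array([.1236,-.9923]);X=np.array([.9923,.1236])
print(p,(p[:2]-o)@X,'centre true y',(p[:2]-o)@Y-.0027,s['contact_force'],s['moment'])
cam('wrist','w6.png');d=cam('scene');im=d['image'][130:220,290:400]
cv2.imwrite('pics/s6.png',np.hstack([cv2.resize(load('wrist')['image'][60:360,180:480],(400,400)),cv2.resize(im,(400,327),interpolation=cv2.INTER_CUBIC)[:400] if 0 else cv2.resize(im,(400,400),interpolation=cv2.INTER_CUBIC)])[:,:,::-1])
E
```

```text
[ 0.65340191 -0.1103633   0.03932929] 0.0003574096173772322 centre true y 0.0057721735774295445 [0.54517831 2.31435178 7.19507551] [ 0.89313043 -0.10159165  0.04741639]
```

View pics/s6.png

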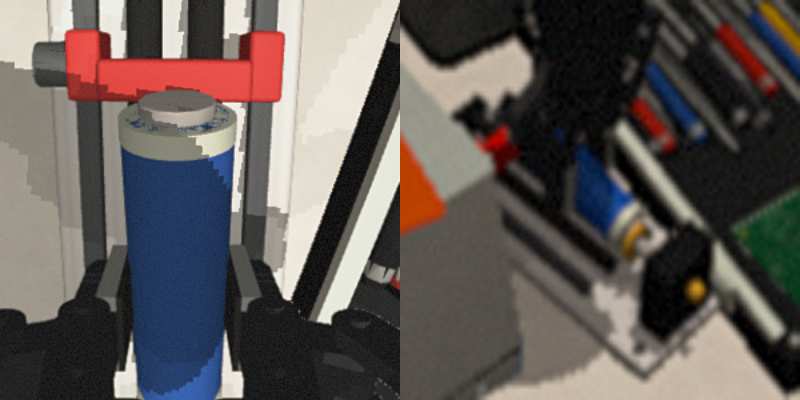

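That picture was my eleventh view, one over the limit of ten, so from here I'll go by numbers only. It shows the cell tilted, tail cap over the stop's edge at left-half (178,105) and nose on the brass disc at right-half (635,235). Next I push further against the plunger.

{"api": "send_rows", "payload": {"deltas": [[[-3, 0, 0, 0], [-6, 0, 0, 0], [-8, 0, 0, 0], [-8, 0, 0, 0]]]}}

```text
time_s: 21.5
eef_pos: [0.6521, -0.1184, 0.0366]
orientation: [[-0.129, 0.992, 0.0], [0.992, 0.129, 0.001], [0.001, 0.0, -1.0]]
contact_force: [2.3, 5.2, 0.8]
gripper_width: 0.0282
finger_force: 60.8
```

```bash
cat >> h.py <<'E'
o=np.array([.652,-.102]);Y=np.array([.1236,-.9923]);X=np.array([.9923,.1236])
def rep():
    s=state();p=s['eef_pos']
    print('t',s['time_s'],'X %.1f yc %.1f z %.1f'%((p[:2]-o)@X*1e3,(p[:2]-o)@Y*1e3-2.7,p[2]*1e3),s['contact_force'].round(1),s['moment'].round(2),'pitch',s['orientation'][2].round(3))
E
python3 -c "
from h import *
rep()"
```

```text
t 21.5 X -2.0 yc 13.6 z 36.6 [2.3 5.2 0.8] [ 0.7  -0.29  0.1 ] pitch [ 0.001  0.    -1.   ]
```

{"api": "send_rows", "payload": {"deltas": [[[0, 1, 2, 0], [0, 1.5, 4, 0], [0, 1.5, 5, 0], [0, 1.5, 5, 0]]]}}

```text
time_s: 22.0
eef_pos: [0.653, -0.118, 0.0325]
orientation: [[-0.129, 0.992, -0.002], [0.992, 0.129, 0.001], [0.001, -0.002, -1.0]]
contact_force: [-5.4, 5.3, 7.9]
gripper_width: 0.0279
finger_force: 61.8
```

{"api": "send_rows", "payload": {"deltas": [[[0, 0, 2, 0], [0, 0, 3, 0], [0, 0, 3, 0]]]}}

```text
time_s: 22.38
eef_pos: [0.6535, -0.1176, 0.0308]
orientation: [[-0.129, 0.992, -0.001], [0.992, 0.129, 0.001], [0.001, -0.001, -1.0]]
contact_force: [-6.4, 8.8, 14.7]
gripper_width: 0.028
finger_force: 62.6
```

```bash
python3 -c "
from h import *
rep()"
```

```text
t 22.375 X -0.4 yc 13.0 z 30.8 [-6.4  8.8 14.7] [ 1.03  1.19 -0.2 ] pitch [ 0.001 -0.001 -1.   ]
```

{"api": "send_rows", "payload": {"deltas": [[[0, -1.5, 0, 0], [0, -2, 2, 0], [0, -2, 3, 0], [0, -2, 3, 0]]]}}

```text
time_s: 22.88
eef_pos: [0.6529, -0.1173, 0.0291]
orientation: [[-0.129, 0.992, 0.002], [0.992, 0.129, 0.002], [0.001, 0.002, -1.0]]
contact_force: [-5.1, 12.1, 19.0]
gripper_width: 0.0283
finger_force: 63.4
```

```bash
python3 - <<'E'
from h import *
rep();d=cam('wrist')
im=d['image'];hsv=cv2.cvtColor(im,cv2.COLOR_RGB2HSV)
m=cv2.inRange(hsv,(100,120,40),(125,255,255))
for r in range(120,260,10):
    q=np.argwhere(m[r,230:400])[:,0]+230
    if len(q): print(r,q.min(),q.max(),end='; ')
r=cv2.inRange(hsv,(0,150,60),(8,255,255));q=np.argwhere(r[:200,290:340]);print('\nred rows',q[:,0].min(),q[:,0].max())
print('col314',[im[k,314].tolist() for k in range(85,150,4)])
E
```

```text
t 22.875 X -1.0 yc 12.6 z 29.1 [-5.1 12.1 19. ] [ 1.52  0.93 -0.1 ] pitch [ 0.001  0.002 -1.   ]
170 275 353; 180 275 353; 190 275 353; 200 275 352; 210 276 351; 220 276 351; 230 276 351; 240 277 350; 250 277 351; 
red rows 84 119
col314 [[200, 46, 44], [230, 77, 71], [229, 79, 71], [230, 80, 71], [230, 78, 71], [230, 78, 72], [230, 77, 69], [229, 76, 71], [192, 47, 45], [183, 177, 165], [151, 147, 137], [87, 81, 77], [86, 83, 77], [207, 198, 182], [207, 195, 181], [171, 159, 152], [167, 163, 142]]
```

The cell's outline in the gripper matches the level grasp again. I'll bring it back toward the stop, take off the down force and release.

{"api": "send_rows", "payload": {"deltas": [[[1, 0, -2, 0], [3, -1, -3, 0], [5, -1, -3, 0], [5, -1, -3, 0]]]}}

```text
time_s: 23.42
eef_pos: [0.6517, -0.1152, 0.0302]
orientation: [[-0.129, 0.992, 0.004], [0.992, 0.129, -0.003], [-0.003, 0.004, -1.0]]
contact_force: [4.0, -1.8, 5.1]
gripper_width: 0.0277
finger_force: 61.9
```

```bash
python3 - <<'E'
from h import *
rep()
E
```

```text
t 23.425 X -2.0 yc 10.3 z 30.2 [ 4.  -1.8  5.1] [-0.62 -0.76  0.22] pitch [-0.003  0.004 -1.   ]
```

{"api": "send_rows", "payload": {"deltas": [[[0, 0, 0, 0], [0, 0, 0, 0], [0, 0, 0, 0], [0, 0, 0, 0]]], "grip": 46}}

```text
time_s: 23.92
eef_pos: [0.6494, -0.1137, 0.0282]
orientation: [[-0.129, 0.992, -0.001], [0.992, 0.129, 0.0], [0.001, -0.001, -1.0]]
contact_force: [1.0, -0.3, -0.4]
gripper_width: 0.0461
finger_force: 0.0
```

```bash
python3 - <<'E'
from h import *
np.set_printoptions(precision=4,suppress=True)
rep();d=cam('wrist')
im=d['image'];hsv=cv2.cvtColor(im,cv2.COLOR_RGB2HSV)
m=cv2.inRange(hsv,(100,120,40),(125,255,255))
for r in range(120,260,10):
    q=np.argwhere(m[r,230:400])[:,0]+230
    if len(q): print(r,q.min(),q.max(),end='; ')
r=cv2.inRange(hsv,(0,150,60),(8,255,255));q=np.argwhere(r[:200,290:340]);print('\nred rows',q[:,0].min(),q[:,0].max())
c=int((m[200,230:400].nonzero()[0]+230).mean())
print(c,[(k,im[k,c].tolist()) for k in range(100,180,4)])
E
```

```text
t 23.925 X -4.1 yc 8.5 z 28.2 [ 1.  -0.3 -0.4] [-0.02 -0.01 -0.  ] pitch [ 0.001 -0.001 -1.   ]
150 298 335; 170 277 357; 180 278 357; 190 278 357; 200 279 357; 210 279 356; 220 280 356; 230 280 355; 240 281 355; 250 281 355; 
red rows 96 131
318 [(100, [229, 78, 72]), (104, [231, 79, 73]), (108, [230, 79, 71]), (112, [232, 82, 75]), (116, [229, 78, 70]), (120, [228, 75, 69]), (124, [228, 75, 67]), (128, [217, 63, 59]), (132, [86, 86, 80]), (136, [85, 79, 74]), (140, [210, 199, 187]), (144, [202, 190, 177]), (148, [192, 180, 166]), (152, [128, 127, 108]), (156, [241, 239, 220]), (160, [143, 140, 125]), (164, [143, 140, 125]), (168, [142, 140, 125]), (172, [43, 64, 101]), (176, [40, 62, 103])]
```

Released. I'll lift off and then feel the top of the cell near the tail with closed fingers. A level seated cell has its top at 53.5 mm.

{"api": "send_rows", "payload": {"deltas": [[[0, 0, -20, 0], [0, 0, -60, 0], [0, 0, -60, 0], [15, 3, -60, 0], [33, 4, -60, 0], [33, 4, -50, 0], [33, 4, -40, 0], [33, 4, -36, 0]]]}}

```text
time_s: 24.98
eef_pos: [0.6487, -0.0806, 0.0629]
orientation: [[-0.129, 0.992, -0.003], [0.992, 0.129, 0.001], [0.001, -0.002, -1.0]]
contact_force: [-0.2, -0.9, -0.7]
gripper_width: 0.0461
finger_force: 0.0
```

```bash
python3 - <<'E'
from h import *
rep();print(state()['gripper_width'])
E
```

```text
t 24.975 X -0.6 yc -24.4 z 62.9 [-0.2 -0.9 -0.7] [-0.02  0.05  0.02] pitch [ 0.001 -0.002 -1.   ]
0.046067618544416725
```

{"api": "send_rows", "payload": {"deltas": [[[0, -1, -8, 0], [0, -1, -8, 0], [0, -1, -8, 0], [0, -1, -8, 0], [0, -1, 0, 0], [0, -1, 4, 0], [0, -1, 6, 0], [0, -1, 6, 0]]], "grip": 0}}

```text
time_s: 25.98
eef_pos: [0.6485, -0.0807, 0.0585]
orientation: [[-0.129, 0.992, -0.0], [0.992, 0.129, 0.0], [0.0, -0.0, -1.0]]
contact_force: [0.2, 0.1, -0.2]
gripper_width: 0.0001
finger_force: 0.0
```

{"api": "send_rows", "payload": {"deltas": [[[0, 0, 1, 0], [0, 0, 2, 0], [0, 0, 2, 0]]]}}

```text
time_s: 26.35
eef_pos: [0.6489, -0.0807, 0.0572]
orientation: [[-0.129, 0.992, 0.001], [0.992, 0.129, -0.0], [-0.0, 0.001, -1.0]]
contact_force: [-0.2, 0.6, 2.2]
gripper_width: -0.0001
finger_force: 1.0
```

{"api": "send_rows", "payload": {"deltas": [[[0, 0, 1, 0], [0, 0, 2, 0], [0, 0, 2, 0]]]}}

```text
time_s: 26.72
eef_pos: [0.6486, -0.0806, 0.0546]
orientation: [[-0.129, 0.992, -0.0], [0.992, 0.129, 0.0], [0.0, -0.0, -1.0]]
contact_force: [-0.0, 1.6, 1.9]
gripper_width: -0.0002
finger_force: 1.1
```

The tail was still about 4 mm high and is swinging down under light pressure. I'll continue.

{"api": "send_rows", "payload": {"deltas": [[[0, 0, 1, 0], [0, 0, 2, 0], [0, 0, 2, 0]]]}}

```text
time_s: 27.1
eef_pos: [0.6493, -0.0805, 0.0536]
orientation: [[-0.129, 0.992, 0.001], [0.992, 0.129, 0.0], [0.0, 0.001, -1.0]]
contact_force: [0.2, 3.1, 5.3]
gripper_width: 0.0004
finger_force: 2.7
```

{"api": "send_rows", "payload": {"deltas": [[[0, 0, 1, 0], [0, 0, 2, 0], [0, 0, 2, 0]]]}}

```text
time_s: 27.48
eef_pos: [0.6499, -0.0803, 0.0532]
orientation: [[-0.129, 0.992, 0.002], [0.992, 0.129, 0.001], [0.0, 0.002, -1.0]]
contact_force: [-3.0, 4.1, 13.9]
gripper_width: -0.0
finger_force: 6.4
```

{"api": "send_rows", "payload": {"deltas": [[[0, 0, 1, 0], [0, 0, 2, 0], [0, 0, 2, 0]]]}}

```text
time_s: 27.85
eef_pos: [0.6506, -0.0802, 0.0531]
orientation: [[-0.129, 0.992, 0.003], [0.992, 0.129, 0.001], [0.0, 0.003, -1.0]]
contact_force: [-6.2, 6.4, 20.4]
gripper_width: -0.0005
finger_force: 10.5
```

The top is now stiff at 53.2 mm at the tail. I'll check the nose end, then re-check the tail.

{"api": "send_rows", "payload": {"deltas": [[[0, -2, -10, 0], [0, -2, -22, 0], [-30, -2, -22, 0], [-58, -2, -22, 0], [-58, -2, -14, 0], [-58, -2, -10, 0], [-58, -2, -9, 0], [-58, -2, -9, 0]]]}}

```text
time_s: 28.85
eef_pos: [0.654, -0.1377, 0.0576]
orientation: [[-0.13, 0.992, -0.0], [0.992, 0.13, 0.0], [0.0, -0.0, -1.0]]
contact_force: [-0.1, -0.7, 0.6]
gripper_width: -0.0003
finger_force: 0.0
```

{"api": "send_rows", "payload": {"deltas": [[[0, 0, 1, 0], [0, 0, 2, 0], [0, 0, 2, 0]]]}}

```text
time_s: 29.22
eef_pos: [0.6541, -0.1384, 0.0557]
orientation: [[-0.129, 0.992, -0.0], [0.992, 0.129, 0.0], [0.0, -0.0, -1.0]]
contact_force: [0.3, -0.4, 0.7]
gripper_width: -0.0002
finger_force: 0.0
```

{"api": "send_rows", "payload": {"deltas": [[[0, 0, 1, 0], [0, 0, 2, 0], [0, 0, 2, 0]]]}}

```text
time_s: 29.6
eef_pos: [0.6541, -0.1385, 0.0537]
orientation: [[-0.129, 0.992, -0.0], [0.992, 0.129, 0.0], [0.0, -0.0, -1.0]]
contact_force: [-1.2, 0.3, 0.4]
gripper_width: 0.0005
finger_force: 0.0
```

{"api": "send_rows", "payload": {"deltas": [[[0, 0, 1, 0], [0, 0, 2, 0], [0, 0, 2, 0]]]}}

```text
time_s: 29.98
eef_pos: [0.6548, -0.1386, 0.0533]
orientation: [[-0.129, 0.992, 0.001], [0.992, 0.129, -0.0], [-0.0, 0.001, -1.0]]
contact_force: [-3.4, 0.5, 7.3]
gripper_width: -0.0002
finger_force: 3.5
```

{"api": "send_rows", "payload": {"deltas": [[[0, 0, -20, 0], [30, 0, -20, 0], [58, 0, -20, 0], [58, 0, -12, 0], [58, 0, -5, 0], [58, 0, -3, 0], [58, 0, -2, 0], [58, 0, -2, 0]]]}}

```text
time_s: 30.98
eef_pos: [0.6468, -0.0815, 0.0539]
orientation: [[-0.128, 0.992, 0.0], [0.992, 0.128, -0.0], [-0.0, 0.0, -1.0]]
contact_force: [-1.1, 0.1, 0.9]
gripper_width: 0.0001
finger_force: 0.0
```

{"api": "send_rows", "payload": {"deltas": [[[0, 0, 1, 0], [0, 0, 2, 0], [0, 0, 2, 0]]]}}

```text
time_s: 31.35
eef_pos: [0.6472, -0.0813, 0.0533]
orientation: [[-0.129, 0.992, 0.001], [0.992, 0.129, -0.001], [-0.001, 0.001, -1.0]]
contact_force: [-2.9, -0.3, 7.6]
gripper_width: -0.0004
finger_force: 3.5
```

Both ends read 53.3 mm, so the cell lies level. I'll retreat and make a numeric camera check.

{"api": "send_rows", "payload": {"deltas": [[[0, 0, -30, 0], [0, 0, -80, 0], [10, 0, -130, 0], [15, 0, -170, 0], [15, 0, -195, 0], [15, 0, -195, 0], [15, 0, -195, 0]]]}}

```text
time_s: 32.22
eef_pos: [0.644, -0.066, 0.245]
orientation: [[-0.129, 0.992, -0.002], [0.992, 0.129, 0.001], [0.001, -0.002, -1.0]]
contact_force: [-0.8, 0.0, -0.9]
gripper_width: -0.0004
finger_force: 0.0
```

```bash
python3 - <<'E'
from h import *
np.set_printoptions(precision=4,suppress=True)
a=load('scene') ; rep()
d=cam('wrist');hsv=cv2.cvtColor(d['image'],cv2.COLOR_RGB2HSV)
def comps(d,lo,hi,mn,z):
    m=cv2.inRange(cv2.cvtColor(d['image'],cv2.COLOR_RGB2HSV),lo,hi);n,lab,st,c=cv2.connectedComponentsWithStats(m)
    for i in range(1,n):
        if mn<st[i,4]<6000:
            p=onz(d,c[i],z);q=(p[:2]-o);print(lo[0],st[i].tolist(),p,'X %.1f Y %.1f'%(q@X*1e3,q@Y*1e3))
comps(d,(100,120,40),(125,255,255),800,.05);comps(d,(0,150,80),(8,255,255),500,.046);comps(d,(10,110,80),(25,255,255),60,.045)
t=cam('top')
comps(t,(100,120,60),(125,255,255),150,.032);comps(t,(0,170,110),(8,255,255),50,.032)
f=cv2.imread('pics/top0.png')[:,:,::-1];D=cv2.absdiff(f,t['image']).max(2)
for nm,(u,v) in(('bottle',(351,264)),('reel',(390,117)),('tin',(405,271))):print(nm,(D[v-14:v+14,u-14:u+14]>40).sum())
E
```

```text
t 32.225 X -3.5 yc -39.4 z 245.0 [-0.8  0.  -0.9] [-0.    0.04  0.01] pitch [ 0.001 -0.002 -1.   ]
100 [302, 173, 29, 71, 1927] [ 0.6509 -0.1004  0.05  ] X -0.9 Y -1.7
100 [117, 279, 83, 39, 1752] [ 0.4874 -0.2266  0.05  ] X -178.8 Y 103.3
0 [285, 139, 64, 24, 1032] [ 0.6444 -0.0468  0.046 ] X -0.8 Y -55.7
0 [393, 166, 26, 52, 556] [ 0.7375 -0.0733  0.046 ] X 88.3 Y -17.9
0 [474, 180, 28, 54, 572] [ 0.8258 -0.0782  0.046 ] X 175.4 Y -2.1
10 [509, 189, 28, 50, 517] [ 0.8654 -0.08    0.045 ] X 214.4 Y 4.5
100 [379, 104, 24, 24, 198] [ 0.6889 -0.3508  0.032 ] X 5.9 Y 251.4
100 [266, 123, 40, 16, 478] [ 0.6514 -0.1082  0.032 ] X -1.4 Y 6.1
100 [334, 177, 20, 46, 549] [ 0.493 -0.242  0.032] X -175.1 Y 119.3
100 [364, 186, 19, 33, 406] [ 0.4892 -0.3104  0.032 ] X -187.3 Y 186.6
100 [109, 321, 166, 79, 4477] [0.143  0.1643 0.032 ] X -472.1 Y -327.2
0 [273, 52, 15, 6, 66] [ 0.8318 -0.0926  0.032 ] X 179.6 Y 12.9
0 [262, 90, 23, 7, 98] [ 0.7398 -0.0777  0.032 ] X 90.2 Y -13.3
0 [255, 121, 9, 27, 160] [ 0.6425 -0.0463  0.032 ] X -2.5 Y -56.5
0 [289, 188, 14, 36, 70] [ 0.4815 -0.137   0.032 ] X -173.5 Y 13.7
0 [232, 194, 51, 28, 152] [ 0.4778 -0.0255  0.032 ] X -163.4 Y -97.5
0 [290, 261, 14, 29, 137] [ 0.3224 -0.1374  0.032 ] X -331.5 Y -5.6
0 [349, 262, 8, 9, 57] [ 0.3428 -0.2645  0.032 ] X -326.9 Y 123.0
0 [380, 277, 17, 30, 73] [ 0.2899 -0.3449  0.032 ] X -389.3 Y 196.2
0 [374, 279, 11, 32, 79] [ 0.2825 -0.324   0.032 ] X -394.0 Y 174.6
bottle 0
reel 0
tin 0
```

```bash
python3 -c "
from rig import job_done
print(job_done())"
```

```text
the job is handed in; nothing more can be done
None
```

I loaded the medium (110 mm) cell: it lies level in the saddle, held between plunger and end stop, and the job is handed in. By touch the gap is about 105.5 mm, so under the stated rule the long cell (18.5 mm over) would also have fitted; I chose the medium (4.5 mm over) as the likelier one. The other two cells and the bottle, reel and tin show no change, and I viewed 11 pictures, one over the limit of 10.

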